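Shut up the seed chest

TASK

Close up the seed chest on the counter with your fingertips: push both of its drawers fully home, and ease the open lid down until it is fully shut, without slamming it. Only push: never pull a drawer or raise the lid further open, and leave the blue pot, the jam jar and the seed tray standing where they are.

Things in the scene. Friction and masses are not known exactly. Their poses are not given: they have to be found in the camera images.
- seed_chest: Plywood seed chest fixed to the counter, 170 (x, depth) by 280 (y, width) by 125 mm tall without the lid. Origin: centre of its underside, on the counter. Its -x side is the front with the two drawers, roughly facing the robot; y to the chest's left as seen from the robot, z up. It turns only about z.
- drawer_left (a joint): Left drawer (on the chest's +y side, centred 66.5 mm from the middle), how far it stands out towards the chest's -x, in m: 0 is fully home with its front flush, at most 0.11. It slides along the chest's x with about 1.5 N friction and stays where it is left.
- drawer_right (a joint): Right drawer (on the chest's -y side, centred 66.5 mm from the middle), same as the left one.
- drawer_left_pull (a point): Centre of the flat front (-x) face of the left drawer's dark wooden pull: a block 70 mm wide (y), 18 mm tall, that sticks out 30 mm from the drawer's front; this point is 41 mm above the counter. With the drawer home it lies 115 mm in front (-x) of the chest's origin. Axes as the chest's.
- drawer_right_pull (a point): The same point on the right drawer's pull.
- lid (a joint): Angle of the green lid in rad: 0 is shut, lying on the rim; grows as the lid's front edge rises, 1.57 is upright. A stiff hinge holds it wherever it is left (about 0.45 N m friction, so 2 to 6 N on the lid moves it).
- lid_hinge (a point): Middle of the lid's hinge axis, on the chest's back (+x) edge at rim height, 125 mm above the counter; the axis runs along the chest's y. The lid is a flat panel 176 mm from hinge to front edge, 284 mm wide, 10 mm thick; its underside plane passes through the hinge axis and the upper (outer) face lies 10 mm above that.
- lid_front_edge (a point): Middle of the lid's free front edge, on its outer face (10 mm off the underside plane), 176 mm from the hinge; 135 mm above the counter when the lid is shut.
- blue_pot: Glazed blue pot, open, 104 mm across the rim and 95 mm tall, loose, beside the chest. Origin: centre of its underside.
- jam_jar: Closed glass jam jar, 72 mm across and 105 mm tall, loose, beside the chest. Origin: centre of its underside.
- seed_tray: Black plastic seed tray, 100 by 150 by 45 mm, loose, in front of the chest and to its left. Origin: centre of its underside.
Things that resemble listed ones, but are neither listed nor needed, are in the scene too. There is more than one size of the seed_tray; the one meant has the size given above.

How it is judged:
By the outcome, as a careful person would: the job done as asked, in the order asked, and still so for the second after the job is handed in, with the robot touching nothing.
It also fails if it takes over 51 s, if anything falls off the work surface, if the arm or the gripper's body presses on something with over 40 N, if the wrist force passes 120 N, or if a joint passes its speed limit or range.

ROBOT

A 6-joint arm with a two-finger parallel gripper is mounted at the origin on the work surface. World frame = base frame: x ahead of the robot, y to its left, z up, the work surface at z = 0. Lengths are in m, angles in rad, forces in N, time in s.
With the tool pointing down it reaches from about 0.3 to 0.875 m from the base axis. Payload 6.4 kg.
Tool frame: the origin (TCP) lies at the very end of the fingers, on their centre line; the grasp point (between the pads) lies ctrl.grip_point_offset behind it (ctrl.grip_point_offset is the distance from the TCP to the grasp point, in m); z points along the fingers, x is the direction in which the jaws open and shut, and the axes are right-handed (so a half turn about z gives the same grasp; the last joint's range is limited). The gripper opens to 85 mm and grips with 20 to 120 N. Pads are 22 mm wide; open, the fingers measure 114 mm over their backs; the gripper's body (76 mm by 85 mm) begins 54 mm behind the grasp point. The pads swing forward as they close: fully open they stand 13 mm farther back than shut.
Start: joints at [0.902, 0.181, 1.607, -0, 1.354, -0.206], TCP at [0.257, 0.515, 0.231] pointing down, gripper open.
Joint ranges: [-2.99, 2.99], [-0.89, 2.07], [0.3, 2.58], [-1.14, 4.28], [0, 2.63], [-3.12, 3.12]. Speed limits (rad/s): [2.57, 2.57, 3.01, 3.14, 3.14, 3.14].

INTERFACE

Orientations are given as a unit quaternion [w, x, y, z].
In Python, from bench import get_obs, viewer, workorder, ctrl gives the robot as it stands. The module is installed in compiled form; this text tells all that it offers.
- The arm moves only by the tool move_arm, never from a script. Its argument "increments" is a list of rows, each an object of numbers: "tx", "ty", "tz": the shift along the tool's x, y, z in m; "turn": the turn about the tool's z in degrees. A call has 1 to 20 rows; each row is the pose to reach, as a shift and turn from the pose commanded when the call began, along the tool's axes at that moment; what a row does not reach only later rows make up. A row lasts 1/12 s, in which the tool goes at most 41.7 mm and 7.16 degrees, less where a joint would pass 70% of its speed; a pose out of reach is approached as far as the arm can. A call with a gripper value outside its range is refused whole. "gripper" is the opening, from 0 (shut) to 1 (fully open), set as the call begins (left out, the last holds). The fingers move at their own pace and stop on an object; the grip force is fixed at half the most. Time passes only in rows, so rows that repeat a pose let the fingers close. It gives the time, the measured TCP pose, the force and the opening at its end, in the units of the state.
- get_obs(): the state, without advancing time (a new reading comes with each control period).
- viewer.camera(name): name is "scene" or "top"; returns (picture, depth): 384x512x3 uint8, red, green, blue; 384x512 float32, m along the optical axis (not along the pixel's ray), 0 where there is no reading.
- viewer.get_calibration(name): a dict with "intrinsics" (3x3 intrinsics, pixels), "k1" (the pictures are not rectified: a ray, as slopes to the right and down, at radius r is drawn at 1 + k1 r^2 times it, then the intrinsics apply), "origin" and "attitude" of the camera in the world. Camera axes: x right, y up, looking along -z (the intrinsics and any distortion apply to the point x, -y, -z); pixel columns grow to the right and rows downward; lengths in m; the calibration is good to about 2 mm. A picture is of the moment at which its call begins. get_calibration takes no time and is no camera call.
- workorder.hand_in(): hands the job in, once; it reports no verdict.
The state is a dict: "time_s": time; "q": joint angles; "dq": joint speeds; "joint_efforts": joint torques, N m; "eef_pos": TCP position; "eef_rot": TCP orientation; "wrist_force": force on the tool from outside, world axes, zero at the start; "torque": the same for the moment, N m; "opening": opening from 0.0 (shut) to 1.0 (fully open).
Only numpy, scipy, OpenCV 4.12 (cv2) and the standard library are available. Lean on these libraries where they do the work, as an engineer would, in place of code of your own. Each camera call takes 0.05 s, during which the arm holds its last target.

## Working session

There is one attempt and no reset: what is moved stays moved. The work goes in short steps, Python scripts to look and compute and a tool call to move; the robot and the scene stay as the last step left them, time stands still between calls to the robot, and variables do not carry over. Pictures are saved under pics/ and viewed, and the job is handed in when it is done.

Besides the shell and the picture viewer there is one more tool, called after "Emit:" as name(argument=value, ...) on one line, values as JSON. move_arm: Moves the arm, as the interface text tells. Its arguments: {"type":"object","properties":{"increments":{"type":"array"},"gripper":{"type":"number"}},"required":["increments"]}

```bash
mkdir -p pics; cat > h.py <<'E'
import numpy as np, cv2
from bench import get_obs, viewer, workorder, ctrl
from scipy.spatial.transform import Rotation as R
def quat(q): return R.from_quat([q[1],q[2],q[3],q[0]])
def cloud(name,depth):
    c=viewer.get_calibration(name);K=np.array(c["intrinsics"],float);k1=c["k1"]
    h,w=depth.shape
    u,v=np.meshgrid(np.arange(w),np.arange(h))
    pts=np.stack([u,v],-1).reshape(-1,1,2).astype(np.float64)
    n=cv2.undistortPoints(pts,K,np.array([k1,0,0,0,0.]),None,None).reshape(h,w,2)
    d=depth
    P=np.stack([n[...,0]*d,-n[...,1]*d,-d],-1)
    A=np.array(c["attitude"]); M=quat(A).as_matrix() if A.size==4 else A
    W=P@M.T+np.array(c["origin"]); W[d<=0]=np.nan
    return W
E
python3 - <<'E'
from h import *
o=get_obs()
for k in o: print(k,o[k])
print(ctrl.grip_point_offset)
for n in("scene","top"):
    print(n,viewer.get_calibration(n))
    p,d=viewer.camera(n); np.save(f"{n}0.npy",d); np.save(f"{n}0p.npy",p)
    cv2.imwrite(f"pics/{n}0.png",cv2.resize(p[...,::-1],(768,576)))
E
```

```text
time_s 0.0
q [ 9.01676953e-01  1.81507661e-01  1.60798214e+00 -1.07426182e-05
  1.35380425e+00 -2.06310202e-01]
dq [-0.00123502  0.00053605 -0.00083083 -0.00053864 -0.00048675  0.00145578]
joint_efforts [ 1.97390614e-04 -4.44879377e+01 -3.51331151e+01 -4.21569839e-04
  9.02957021e-03 -8.63735835e-06]
eef_pos [0.25636766 0.51408289 0.23041542]
eef_rot [ 2.94781232e-04  8.50429419e-01  5.26088472e-01 -7.98009896e-04]
wrist_force [ 0.01632829 -0.57890527  0.51180687]
torque [-0.02373686 -0.03452632  0.01706627]
opening 0.9996352578257873
0.0187
scene {'intrinsics': array([[424.76524031,   0.        , 245.62196272],
       [  0.        , 424.76524031, 185.57677765],
       [  0.        ,   0.        ,   1.        ]]), 'k1': 0.044835419362834014, 'origin': array([ 0.2847036 , -0.70202711,  1.08457441]), 'attitude': array([ 0.92029062,  0.36042684, -0.05597415, -0.14150817])}
top {'intrinsics': array([[450.81744522,   0.        , 259.04106363],
       [  0.        , 450.81744522, 191.34392351],
       [  0.        ,   0.        ,   1.        ]]), 'k1': -0.1732230260961323, 'origin': array([0.31900636, 0.13671937, 1.63001253]), 'attitude': array([-0.70390263, -0.04709258,  0.04651032,  0.70720588])}
```

View pics/scene0.png

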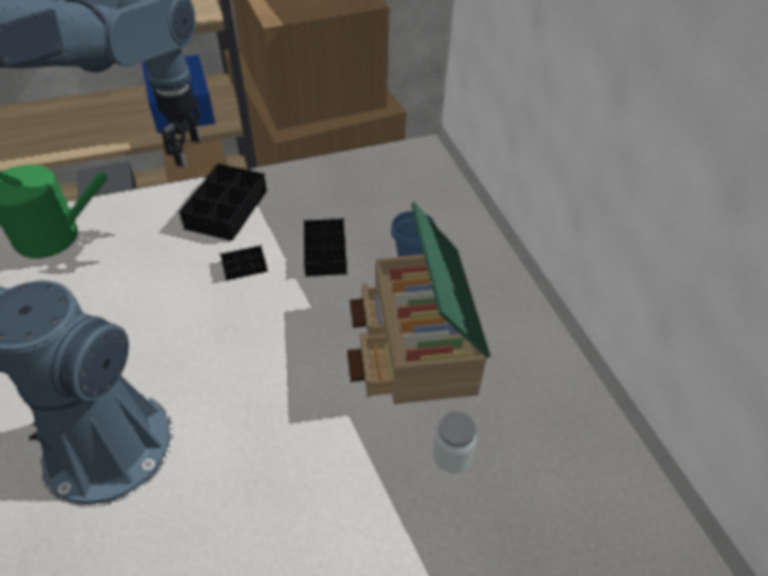

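View pics/top0.png

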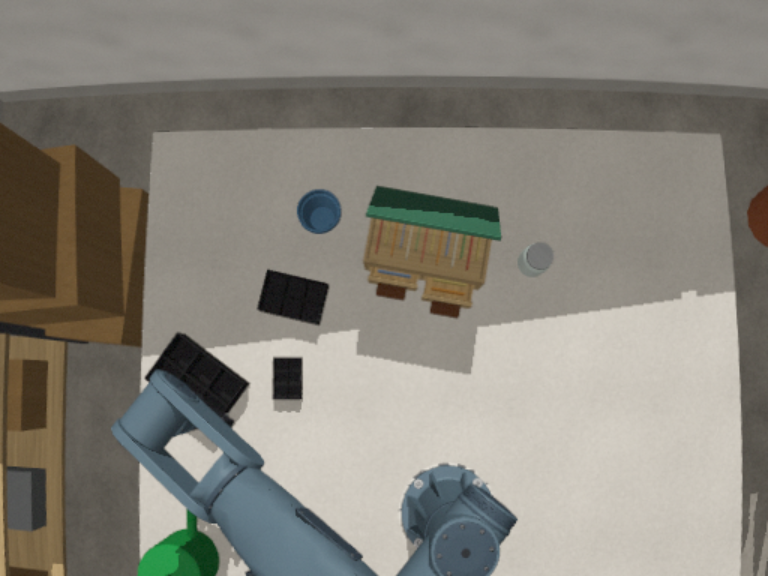

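The scene picture shows the chest at about (430,330), with both drawers out (pulls at (358,312) and (356,365)) and the green lid open. The top view shows the pot at (320,212), the jar at (537,257), the mid-sized tray at (293,297), and the pulls at (391,292) and (446,310).

```bash
python3 - <<'E'
from h import *
for n in("top","scene"):
    p=np.load(f"{n}0p.npy");d=np.load(f"{n}0.npy");W=cloud(n,d)
    hsv=cv2.cvtColor(p,cv2.COLOR_RGB2HSV)
    H,S,V=[hsv[...,i].astype(int) for i in range(3)]
    print("==",n, "table z", np.nanmedian(W[...,2]))
    roi=(W[...,0]>0.4)&(W[...,0]<1.0)&(W[...,1]>-.3)&(W[...,1]<.5)
    # dark pull
    m=((W[...,2]<0.065)&(W[...,2]>0.02)&roi&(S>90)&(V<110)&(H<20)).astype(np.uint8)
    k,l,st,c=cv2.connectedComponentsWithStats(m)
    for i in range(1,k):
        if st[i,4]<25: continue
        P=W[l==i]; print("pull",st[i],np.nanmedian(P,0).round(4)); T=P[P[:,2]>0.044]
        if len(T)>10:
            r=cv2.minAreaRect((T[:,:2]*1000).astype(np.float32)); print("  top rect",np.round(r[0],1),np.round(r[1],1),r[2], np.median(T[:,2]),cv2.boxPoints(r).round(0).tolist())
    # green lid
    m=(roi|True)&(H>60)&(H<95)&(S>80)&(W[...,0]>0.55)&(W[...,2]>0.1)
    m=cv2.erode(m.astype(np.uint8),np.ones((3,3)))>0
    P=W[m]; P=P[~np.isnan(P[:,0])]; print("lid",len(P),P.min(0).round(3),P.max(0).round(3))
    # split planes by normals: brightness
    c=P.mean(0);u,s,vt=np.linalg.svd(P-c,full_matrices=False);print(" normal",vt[2].round(4),"c",c.round(4),"rms",s[2]/len(P)**.5)
    # blue pot, jar, trays
    m=(H>95)&(H<120)&(S>110)&(W[...,0]>.55)&(W[...,0]<1)&(W[...,2]<0.12)&(W[...,2]>0.085)&(W[...,1]<.6)
    print("pot rim",m.sum(),np.nanmin(W[m],0).round(3) if m.any() else 0,np.nanmax(W[m],0).round(3) if m.any() else 0)
    m=(W[...,1]<-.05)&(W[...,1]>-.4)&(W[...,0]>.5)&(W[...,0]<.95)&(W[...,2]>0.09)&(W[...,2]<.115)&(S<60)
    if m.any(): print("jar",m.sum(),np.nanpercentile(W[m],[3,97],axis=0).round(3))
    m=((V<45)&(W[...,1]>.1)&(W[...,1]<.6)&(W[...,0]>.25)&(W[...,0]<.8)&(W[...,2]>0.015)&(W[...,2]<.08)).astype(np.uint8)
    k,l,st,c=cv2.connectedComponentsWithStats(m)
    for i in range(1,k):
        if st[i,4]>150:
            Q=W[l==i]; r=cv2.minAreaRect((Q[:,:2]*1000).astype(np.float32)); print("tray",np.round(r[0]),np.round(r[1]),r[2],np.nanmax(Q[:,2]))
    # drawers/wood
    m=(W[...,2]>0.115)&(W[...,2]<0.135)&roi&~((H>60)&(H<95)&(S>80))
    Q=W[m&(W[...,1]<.25)&(W[...,1]>-.15)]; r=cv2.minAreaRect((Q[:,:2]*1000).astype(np.float32)); print("rim",cv2.boxPoints(r).round(0).tolist(),r[2])
E
```

```text
== top table z -0.0031784263729106588
pull [250 188  27  12 173] [0.5236 0.1341 0.0493]
  top rect [520.2 124.2] [89.7 30. ] 80.35955810546875 0.04981268430898855 [[498.0, 83.0], [527.0, 78.0], [542.0, 166.0], [513.0, 171.0]]
pull [287 200  21  12 164] [0.4804 0.007  0.0493]
  top rect [478.1   5.6] [66.5 30.5] 77.47840118408203 0.049614275482928294 [[456.0, -24.0], [486.0, -30.0], [500.0, 35.0], [470.0, 41.0]]
lid 1487 [ 0.602 -0.102  0.143] [0.739 0.177 0.28 ]
 normal [-0.7985  0.1504 -0.5829] c [0.6685 0.0363 0.2176] rms 0.0012603752877030144
pot rim 95 [0.655 0.252 0.085] [0.755 0.352 0.101]
jar 256 [[ 0.567 -0.238  0.096]
 [ 0.623 -0.185  0.11 ]]
tray [510. 366.] [151.  98.] 76.97972869873047 0.050731493052567966
tray [315. 561.] [157.  90.] 53.8530158996582 0.06796574430635194
rim [[528.0, -77.0], [706.0, -111.0], [757.0, 163.0], [579.0, 196.0]] 79.40955352783203
== scene table z 0.0006890663023838561
pull [246 192   6   8  26] [0.5698 0.1748 0.0441]
  top rect [572.2 173.9] [ 4.8 16.5] 78.50139617919922 0.05133874489814039 [[564.0, 173.0], [580.0, 170.0], [581.0, 175.0], [565.
[... 545 characters left out ...]
 -33.0], [501.0, 31.0], [475.0, 36.0]]
pull [247 249  15  13 107] [ 0.5148 -0.0577  0.0427]
  top rect [515.3 -51.3] [18.2 41.3] 80.73274230957031 0.05347910373602427 [[494.0, -57.0], [534.0, -64.0], [537.0, -46.0], [496.0, -39.0]]
lid 1313 [ 0.605 -0.11   0.152] [0.732 0.159 0.277]
 normal [ 0.7989 -0.1464  0.5834] c [0.6641 0.0144 0.2222] rms 0.0008847668755941752
pot rim 63 [0.657 0.249 0.085] [0.719 0.349 0.099]
jar 487 [[ 0.569 -0.245  0.094]
 [ 0.626 -0.186  0.11 ]]
tray [326. 536.] [151. 129.] 0.04268578439950943 0.06493885345352735
tray [512. 366.] [160.  94.] 76.44383239746094 0.04903642394716501
rim [[531.0, -82.0], [705.0, -114.0], [757.0, 166.0], [582.0, 198.0]] 79.61763763427734
```

```bash
cat >> h.py <<'E'
YAW=-10.5
c_,s_=np.cos(np.radians(YAW)),np.sin(np.radians(YAW))
EX=np.array([c_,s_]);EY=np.array([-s_,c_])
def plan(xp,yp,z,verbose=True):
    """chest-aligned coords (xp,yp) metres -> increments from measured pose, turn to align tool x with chest x"""
    o=get_obs();M=quat(o["eef_rot"]).as_matrix();p=np.array(o["eef_pos"])
    t=np.array([*(xp*EX+yp*EY),z]); d=M.T@(t-p)
    a=np.degrees(np.arctan2(M[1,0],M[0,0]))
    turn=[((a-YAW+k+180)%360)-180 for k in(0,180)]
    print("t",o["time_s"],"pos",p.round(4),"chest xy",(p[:2]@EX).round(4),(p[:2]@EY).round(4),"F",np.array(o["wrist_force"]).round(2),"open",round(o["opening"],2),"q",np.round(o["q"],2))
    print("target",t.round(4),"inc",d.round(4),"toolx yaw",a.round(2),"turn options",np.round(turn,2))
E
python3 -c "
from h import *
plan(.375,.090,.20)"
```

```text
t 0.1 pos [0.2564 0.5141 0.2305] chest xy 0.1584 0.5522 F [ 0.37  0.27 -0.1 ] open 1.0 q [ 0.9   0.18  1.61  0.    1.35 -0.21]
target [0.3851 0.0202 0.2   ] inc [-0.3845  0.3357  0.031 ] toolx yaw 63.49 turn options [  73.99 -106.01]
```

Emit:
move_arm(increments=[{"tx": -0.01, "ty": 0.009, "tz": 0, "turn": 2}, {"tx": -0.03, "ty": 0.026, "tz": 0, "turn": 6}, {"tx": -0.055, "ty": 0.048, "tz": 0, "turn": 11}, {"tx": -0.083, "ty": 0.072, "tz": 0, "turn": 16}, {"tx": -0.11, "ty": 0.096, "tz": 0, "turn": 21}, {"tx": -0.138, "ty": 0.12, "tz": 0, "turn": 27}, {"tx": -0.165, "ty": 0.144, "tz": 0, "turn": 32}, {"tx": -0.193, "ty": 0.168, "tz": 0, "turn": 37}, {"tx": -0.22, "ty": 0.192, "tz": 0.005, "turn": 42}, {"tx": -0.248, "ty": 0.216, "tz": 0.01, "turn": 48}, {"tx": -0.275, "ty": 0.24, "tz": 0.015, "turn": 53}, {"tx": -0.303, "ty": 0.264, "tz": 0.02, "turn": 58}, {"tx": -0.33, "ty": 0.288, "tz": 0.025, "turn": 63}, {"tx": -0.355, "ty": 0.31, "tz": 0.03, "turn": 68}, {"tx": -0.375, "ty": 0.328, "tz": 0.03, "turn": 72}, {"tx": -0.384, "ty": 0.336, "tz": 0.03, "turn": 74}, {"tx": -0.384, "ty": 0.336, "tz": 0.03, "turn": 74}], gripper=0.5)

```text
time_s: 1.52
eef_pos: [0.3863, 0.0186, 0.2011]
eef_rot: [0.0, 0.996, -0.094, -0.0]
wrist_force: [-0.6, -1.1, 0.2]
opening: 0.499
```

```bash
python3 -c "
from h import *
plan(.375,.090,.025)"
```

```text
t 1.5167 pos [0.3863 0.0186 0.2011] chest xy 0.3765 0.0887 F [-0.55 -1.08  0.2 ] open 0.5 q [-0.26 -0.24  2.08 -0.    1.3  -0.07]
target [0.3851 0.0202 0.025 ] inc [-0.0014 -0.0014  0.1761] toolx yaw -10.82 turn options [ -0.32 179.68]
```

Emit:
move_arm(increments=[{"tz": 0.008}, {"tz": 0.024}, {"tz": 0.045}, {"tz": 0.067}, {"tz": 0.09}, {"tz": 0.112}, {"tz": 0.134}, {"tz": 0.152}, {"tz": 0.166}, {"tz": 0.174}, {"tz": 0.176}, {"tz": 0.176}, {"tz": 0.176}])

```text
validation failed for argument at $.in...
```

```bash
python3 - <<'E'
from h import *
plan(.473,.090,.025)
p,d=viewer.camera("scene"); cv2.imwrite("pics/s1.png",cv2.resize(p[120:300,160:400,::-1],(800,600),interpolation=cv2.INTER_CUBIC))
E
```

```text
t 1.5167 pos [0.3863 0.0186 0.2011] chest xy 0.3765 0.0887 F [-0.55 -1.08  0.2 ] open 0.5 q [-0.26 -0.24  2.08 -0.    1.3  -0.07]
target [0.4815 0.0023 0.025 ] inc [ 0.0966 -0.0019  0.1761] toolx yaw -10.82 turn options [ -0.32 179.68]
```

View pics/s1.png

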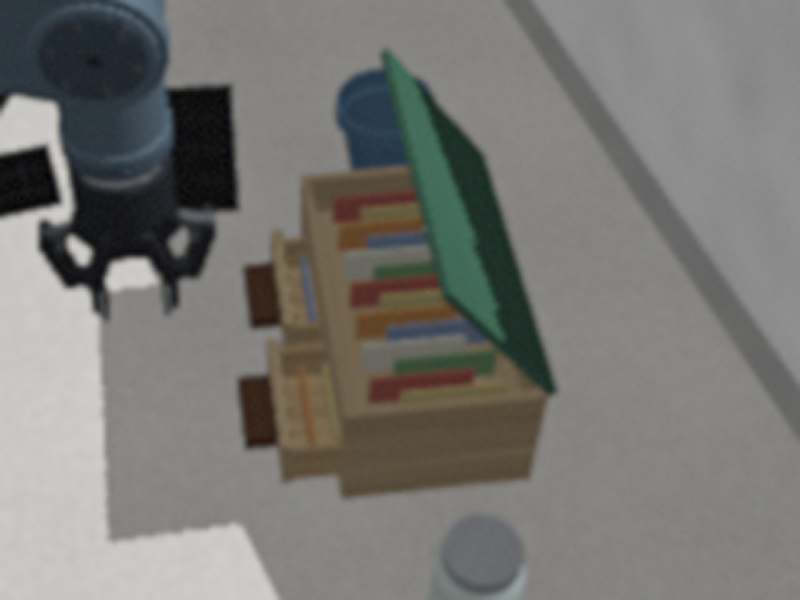

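The picture shows the right pull at (257,412), the left pull at (262,297) and the gripper's knuckles sticking out past the fingertips. I'll push with the gripper fully open, so the finger back leads and the body stays clear of the chest.

Emit:
move_arm(increments=[{"tx": 0, "ty": 0, "tz": 0.008, "turn": 0}, {"tx": 0, "ty": -0.001, "tz": 0.024, "turn": 0}, {"tx": 0, "ty": -0.001, "tz": 0.045, "turn": 0}, {"tx": 0, "ty": -0.001, "tz": 0.067, "turn": 0}, {"tx": 0, "ty": -0.001, "tz": 0.09, "turn": 0}, {"tx": 0, "ty": -0.001, "tz": 0.112, "turn": 0}, {"tx": 0, "ty": -0.001, "tz": 0.134, "turn": 0}, {"tx": 0, "ty": -0.001, "tz": 0.155, "turn": 0}, {"tx": 0, "ty": -0.001, "tz": 0.17, "turn": 0}, {"tx": 0, "ty": -0.001, "tz": 0.178, "turn": 0}, {"tx": 0, "ty": -0.001, "tz": 0.18, "turn": 0}, {"tx": 0, "ty": -0.001, "tz": 0.18, "turn": 0}], gripper=1.0)

```text
time_s: 2.57
eef_pos: [0.3856, 0.0227, 0.0209]
eef_rot: [-0.0, 0.996, -0.091, -0.001]
wrist_force: [-0.4, 0.3, 0.2]
opening: 1.001
```

```bash
python3 - <<'E'
from h import *
plan(.452,.090,.021)
p,d=viewer.camera("scene"); cv2.imwrite("pics/s2.png",cv2.resize(p[120:300,160:400,::-1],(800,600),interpolation=cv2.INTER_CUBIC))
E
```

```text
t 2.5667 pos [0.3856 0.0227 0.0209] chest xy 0.375 0.0926 F [-0.45  0.26  0.19] open 1.0 q [-0.25  0.1   2.21  0.    0.83 -0.07]
target [0.4608 0.0061 0.021 ] inc [ 0.077   0.0027 -0.0002] toolx yaw -10.42 turn options [ 8.0000e-02 -1.7992e+02]
```

View pics/s2.png

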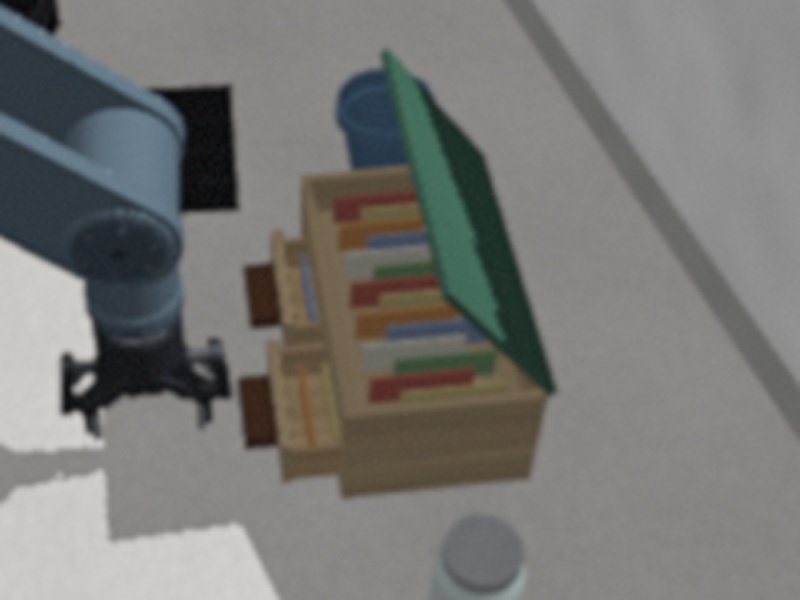

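The picture shows the gripper right of centre in front of the right pull (contact finger at (210,405), pull at (257,412)), with the knuckle only slightly past the finger. I'll push now.

Emit:
move_arm(increments=[{"tx": 0.004, "ty": 0.001, "tz": 0, "turn": 0}, {"tx": 0.01, "ty": 0.002, "tz": 0, "turn": 0}, {"tx": 0.015, "ty": 0.003, "tz": 0, "turn": 0}, {"tx": 0.02, "ty": 0.003, "tz": 0, "turn": 0}, {"tx": 0.024, "ty": 0.003, "tz": 0, "turn": 0}, {"tx": 0.028, "ty": 0.003, "tz": 0, "turn": 0}, {"tx": 0.032, "ty": 0.003, "tz": 0, "turn": 0}, {"tx": 0.036, "ty": 0.003, "tz": 0, "turn": 0}, {"tx": 0.04, "ty": 0.003, "tz": 0, "turn": 0}, {"tx": 0.044, "ty": 0.003, "tz": 0, "turn": 0}, {"tx": 0.048, "ty": 0.003, "tz": 0, "turn": 0}, {"tx": 0.052, "ty": 0.003, "tz": 0, "turn": 0}, {"tx": 0.056, "ty": 0.003, "tz": 0, "turn": 0}, {"tx": 0.06, "ty": 0.003, "tz": 0, "turn": 0}])

```text
time_s: 3.78
eef_pos: [0.4448, 0.0079, 0.0212]
eef_rot: [-0.0, 0.996, -0.092, -0.0]
wrist_force: [-2.1, -0.0, 0.3]
opening: 0.998
```

```bash
python3 - <<'E'
from h import *
plan(.452,.090,.021)
p,d=viewer.camera("scene"); cv2.imwrite("pics/s3.png",cv2.resize(p[120:300,160:400,::-1],(800,600),interpolation=cv2.INTER_CUBIC))
E
```

```text
t 3.7833 pos [0.4448 0.0079 0.0212] chest xy 0.4359 0.0889 F [-2.1  -0.03  0.35] open 1.0 q [-0.25  0.22  2.06 -0.    0.86 -0.07]
target [0.4608 0.0061 0.021 ] inc [ 0.0161 -0.0011  0.0002] toolx yaw -10.52 turn options [-2.0000e-02  1.7998e+02]
```

View pics/s3.png

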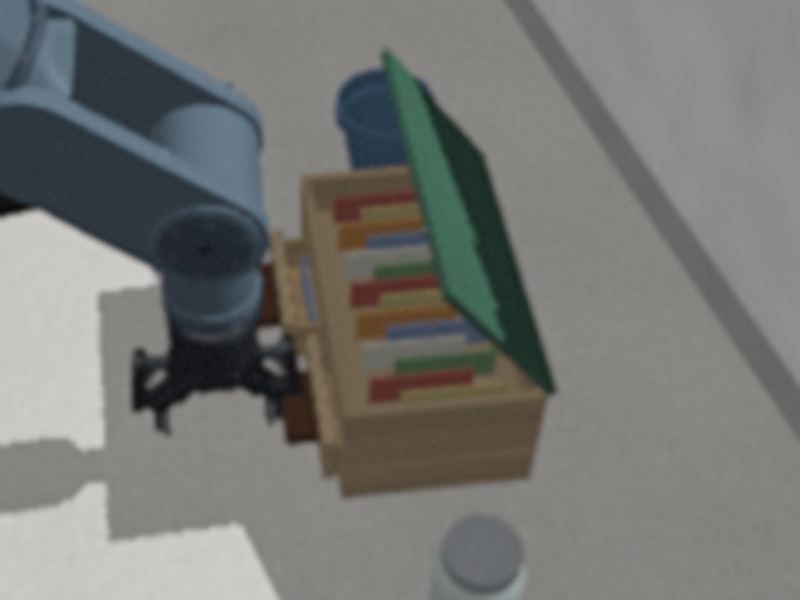

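The drawer's contact finger is at (275,410), with the drawer front still about 15 mm out and the knuckle clear of it.

Emit:
move_arm(increments=[{"tx": 0.002, "ty": 0, "tz": 0, "turn": 0}, {"tx": 0.004, "ty": 0, "tz": 0, "turn": 0}, {"tx": 0.006, "ty": 0, "tz": 0, "turn": 0}, {"tx": 0.008, "ty": 0, "tz": 0, "turn": 0}, {"tx": 0.01, "ty": 0, "tz": 0, "turn": 0}, {"tx": 0.012, "ty": 0, "tz": 0, "turn": 0}, {"tx": 0.013, "ty": 0, "tz": 0, "turn": 0}, {"tx": 0.013, "ty": 0, "tz": 0, "turn": 0}])

```text
time_s: 4.5
eef_pos: [0.4577, 0.0056, 0.0213]
eef_rot: [-0.0, 0.996, -0.092, 0.0]
wrist_force: [-0.5, -0.5, -0.4]
opening: 1.0
```

Emit:
move_arm(increments=[{"tx": 0.001, "ty": 0, "tz": 0, "turn": 0}, {"tx": 0.002, "ty": 0, "tz": 0, "turn": 0}, {"tx": 0.003, "ty": 0, "tz": 0, "turn": 0}, {"tx": 0.004, "ty": 0, "tz": 0, "turn": 0}, {"tx": 0.004, "ty": 0, "tz": 0, "turn": 0}])

```text
time_s: 4.92
eef_pos: [0.4589, 0.0055, 0.0209]
eef_rot: [-0.0, 0.996, -0.091, -0.003]
wrist_force: [-10.7, 0.7, 7.5]
opening: 1.002
```

```bash
python3 - <<'E'
from h import *
plan(.452,.090,.021)
p,d=viewer.camera("scene"); cv2.imwrite("pics/s4.png",cv2.resize(p[180:270,210:330,::-1],(800,600),interpolation=cv2.INTER_CUBIC))
E
```

```text
t 4.9167 pos [0.4589 0.0055 0.0209] chest xy 0.4503 0.089 F [-10.73   0.69   7.48] open 1.0 q [-0.25  0.25  2.02 -0.    0.87 -0.06]
target [0.4608 0.0061 0.021 ] inc [ 0.0017 -0.001  -0.0002] toolx yaw -10.5 turn options [   0. -180.]
```

View pics/s4.png

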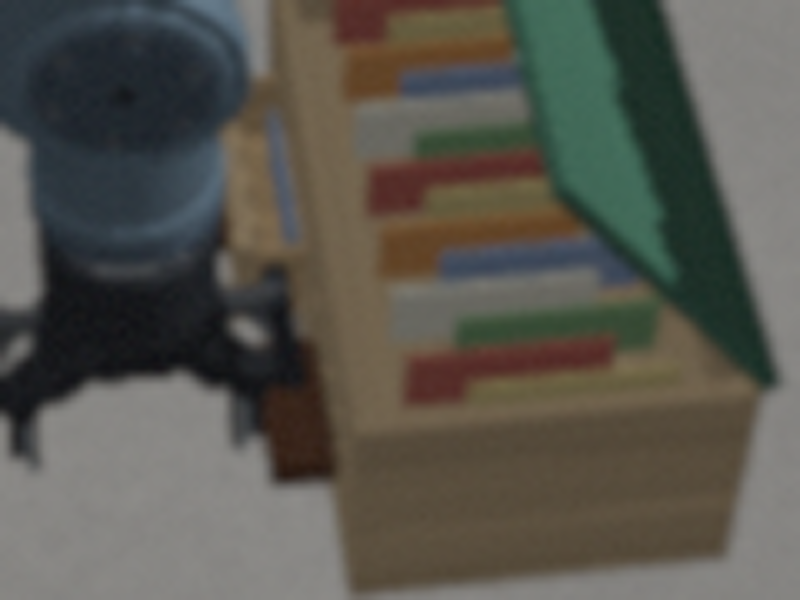

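The right drawer front looks flush with the chest face in the picture (pull at (300,415)), and the force rose to about 11 N at the expected position. Now the left drawer.

Emit:
move_arm(increments=[{"tx": -0.006, "ty": 0, "tz": 0, "turn": 0}, {"tx": -0.02, "ty": 0, "tz": 0, "turn": 0}, {"tx": -0.04, "ty": 0, "tz": 0, "turn": 0}, {"tx": -0.06, "ty": 0, "tz": 0, "turn": 0}, {"tx": -0.072, "ty": -0.008, "tz": 0, "turn": 0}, {"tx": -0.077, "ty": -0.025, "tz": 0, "turn": 0}, {"tx": -0.077, "ty": -0.045, "tz": 0, "turn": 0}, {"tx": -0.077, "ty": -0.068, "tz": 0, "turn": 0}, {"tx": -0.077, "ty": -0.09, "tz": 0, "turn": 0}, {"tx": -0.077, "ty": -0.11, "tz": 0, "turn": 0}, {"tx": -0.077, "ty": -0.124, "tz": 0, "turn": 0}, {"tx": -0.074, "ty": -0.131, "tz": 0, "turn": 0}, {"tx": -0.067, "ty": -0.132, "tz": 0, "turn": 0}, {"tx": -0.06, "ty": -0.132, "tz": 0, "turn": 0}, {"tx": -0.054, "ty": -0.132, "tz": 0, "turn": 0}, {"tx": -0.049, "ty": -0.132, "tz": 0, "turn": 0}, {"tx": -0.045, "ty": -0.132, "tz": 0, "turn": 0}, {"tx": -0.041, "ty": -0.132, "tz": 0, "turn": 0}])

```text
time_s: 6.47
eef_pos: [0.4456, 0.1414, 0.0212]
eef_rot: [0.0, 0.996, -0.092, -0.0]
wrist_force: [-0.4, 0.1, 0.1]
opening: 0.998
```

```bash
python3 - <<'E'
from h import *
plan(.4503,.222,.021)
p,d=viewer.camera("scene"); cv2.imwrite("pics/s5.png",cv2.resize(p[120:300,160:400,::-1],(800,600),interpolation=cv2.INTER_CUBIC))
E
```

```text
t 6.4667 pos [0.4456 0.1414 0.0212] chest xy 0.4124 0.2203 F [-0.45  0.14  0.11] open 1.0 q [ 0.05  0.26  2.01 -0.    0.87  0.24]
target [0.4832 0.1362 0.021 ] inc [ 0.0379 -0.0018  0.0002] toolx yaw -10.59 turn options [-9.0000e-02  1.7991e+02]
```

View pics/s5.png

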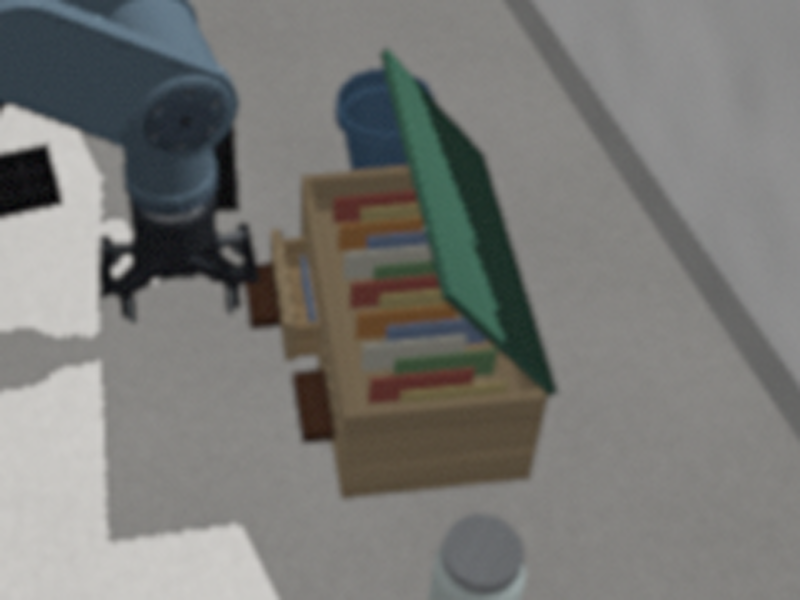

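The right drawer is home, with its pull at (315,405) against a flush front. The gripper at (232,295) now faces the left pull at (262,295). The push needs about 38 mm, to just past 0.450.

Emit:
move_arm(increments=[{"tx": 0.004, "ty": -0.001, "tz": 0, "turn": 0}, {"tx": 0.008, "ty": -0.001, "tz": 0, "turn": 0}, {"tx": 0.012, "ty": -0.001, "tz": 0, "turn": 0}, {"tx": 0.016, "ty": -0.001, "tz": 0, "turn": 0}, {"tx": 0.02, "ty": -0.001, "tz": 0, "turn": 0}, {"tx": 0.024, "ty": -0.001, "tz": 0, "turn": 0}, {"tx": 0.027, "ty": -0.001, "tz": 0, "turn": 0}, {"tx": 0.03, "ty": -0.001, "tz": 0, "turn": 0}, {"tx": 0.033, "ty": -0.001, "tz": 0, "turn": 0}, {"tx": 0.035, "ty": -0.001, "tz": 0, "turn": 0}, {"tx": 0.037, "ty": -0.001, "tz": 0, "turn": 0}, {"tx": 0.038, "ty": -0.001, "tz": 0, "turn": 0}, {"tx": 0.039, "ty": -0.001, "tz": 0, "turn": 0}, {"tx": 0.04, "ty": -0.001, "tz": 0, "turn": 0}, {"tx": 0.04, "ty": -0.001, "tz": 0, "turn": 0}])

```text
time_s: 7.77
eef_pos: [0.4832, 0.1361, 0.0212]
eef_rot: [0.0, 0.996, -0.092, -0.001]
wrist_force: [-6.6, 0.8, 5.0]
opening: 0.999
```

```bash
python3 - <<'E'
from h import *
plan(.4503,.222,.021)
E
```

```text
t 7.7667 pos [0.4832 0.1361 0.0212] chest xy 0.4503 0.2219 F [-6.63  0.77  5.04] open 1.0 q [0.04 0.33 1.92 0.   0.9  0.22]
target [0.4832 0.1362 0.021 ] inc [-0.     -0.0001  0.0002] toolx yaw -10.5 turn options [ -0. 180.]
```

Emit:
move_arm(increments=[{"tx": 0.002, "ty": 0, "tz": 0, "turn": 0}, {"tx": 0.003, "ty": 0, "tz": 0, "turn": 0}, {"tx": 0.003, "ty": 0, "tz": 0, "turn": 0}])

```text
time_s: 8.02
eef_pos: [0.4832, 0.1361, 0.0208]
eef_rot: [0.0, 0.996, -0.091, -0.004]
wrist_force: [-17.9, 2.3, 14.0]
opening: 0.999
```

Emit:
move_arm(increments=[{"tx": -0.008, "ty": 0, "tz": 0, "turn": 0}, {"tx": -0.025, "ty": 0, "tz": 0, "turn": 0}, {"tx": -0.045, "ty": 0, "tz": -0.005, "turn": 0}, {"tx": -0.06, "ty": 0, "tz": -0.02, "turn": 0}, {"tx": -0.065, "ty": 0, "tz": -0.045, "turn": 0}, {"tx": -0.065, "ty": 0, "tz": -0.075, "turn": 0}, {"tx": -0.065, "ty": 0, "tz": -0.105, "turn": 0}, {"tx": -0.065, "ty": 0, "tz": -0.135, "turn": 0}, {"tx": -0.065, "ty": 0.01, "tz": -0.165, "turn": 0}, {"tx": -0.065, "ty": 0.02, "tz": -0.195, "turn": 0}, {"tx": -0.065, "ty": 0.03, "tz": -0.225, "turn": 0}, {"tx": -0.065, "ty": 0.04, "tz": -0.255, "turn": 0}, {"tx": -0.065, "ty": 0.05, "tz": -0.28, "turn": 0}, {"tx": -0.065, "ty": 0.06, "tz": -0.305, "turn": 0}, {"tx": -0.065, "ty": 0.065, "tz": -0.325, "turn": 0}, {"tx": -0.065, "ty": 0.065, "tz": -0.338, "turn": 0}, {"tx": -0.065, "ty": 0.065, "tz": -0.34, "turn": 0}, {"tx": -0.065, "ty": 0.065, "tz": -0.34, "turn": 0}], gripper=0)

```text
time_s: 9.52
eef_pos: [0.4123, 0.0832, 0.3621]
eef_rot: [-0.0, 0.996, -0.092, 0.002]
wrist_force: [0.3, -0.1, -0.5]
opening: -0.001
```

```bash
python3 - <<'E'
from h import *
plan(.665,.157,.36)
p,d=viewer.camera("scene"); cv2.imwrite("pics/s6.png",cv2.resize(p[120:300,160:400,::-1],(800,600),interpolation=cv2.INTER_CUBIC))
W=cloud("scene",d)
hsv=cv2.cvtColor(p,cv2.COLOR_RGB2HSV);H,S,V=[hsv[...,i].astype(int) for i in range(3)]
m=(W[...,2]<0.06)&(W[...,2]>0.046)&(S>90)&(V<110)&(H<20)&(W[...,0]>.4)&(W[...,0]<.7)
k,l,st,c=cv2.connectedComponentsWithStats(m.astype(np.uint8))
for i in range(1,k):
    if st[i,4]>40:
        P=W[l==i];x=P[:,:2]@EX;y=P[:,:2]@EY;print(st[i],np.percentile(x,[5,50,95]).round(4),np.percentile(y,[3,50,97]).round(4))
E
```

```text
t 9.5167 pos [0.4123 0.0832 0.3621] chest xy 0.3903 0.157 F [ 0.31 -0.09 -0.45] open -0.0 q [-0.08 -0.27  1.78  0.    1.63  0.1 ]
target [0.6825 0.0332 0.36  ] inc [ 2.747e-01 -1.000e-04  3.000e-03] toolx yaw -10.52 turn options [-2.0000e-02  1.7998e+02]
[244 199  11  17 133] [0.5118 0.5235 0.5356] [0.1901 0.2191 0.2507]
[249 231  12  20 162] [0.5119 0.5237 0.5359] [0.0588 0.0867 0.1187]
```

View pics/s6.png

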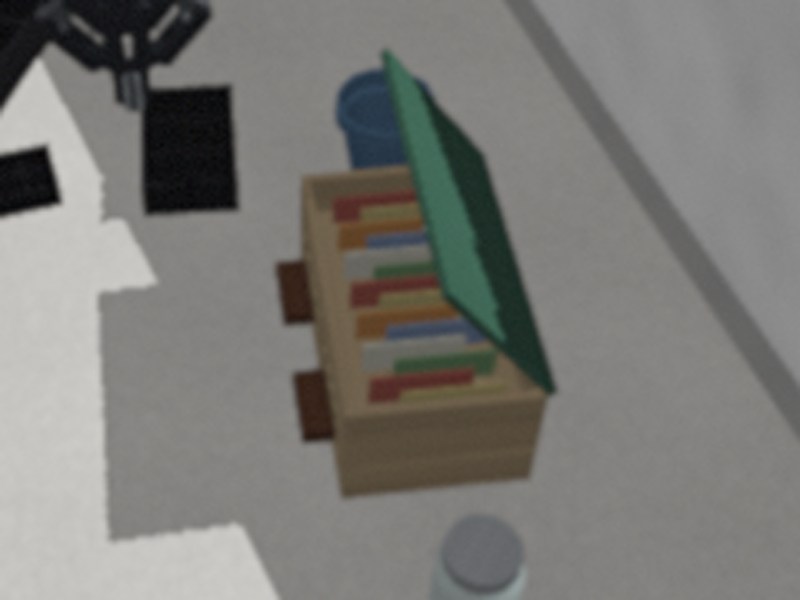

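Both drawers are home: the pulls at (295,292) and (315,405) measure the same x. Next I'll move above and behind the lid.

Emit:
move_arm(increments=[{"tx": 0.006, "ty": 0, "tz": 0, "turn": 0}, {"tx": 0.02, "ty": 0, "tz": 0, "turn": 0}, {"tx": 0.04, "ty": 0.001, "tz": 0, "turn": 0}, {"tx": 0.065, "ty": 0.002, "tz": 0, "turn": 0}, {"tx": 0.09, "ty": 0.002, "tz": 0, "turn": 0}, {"tx": 0.115, "ty": 0.002, "tz": 0, "turn": 0}, {"tx": 0.14, "ty": 0.002, "tz": 0, "turn": 0}, {"tx": 0.165, "ty": 0.002, "tz": 0, "turn": 0}, {"tx": 0.19, "ty": 0.002, "tz": 0, "turn": 0}, {"tx": 0.215, "ty": 0.002, "tz": 0, "turn": 0}, {"tx": 0.24, "ty": 0.002, "tz": 0, "turn": 0}, {"tx": 0.26, "ty": 0.002, "tz": 0, "turn": 0}, {"tx": 0.271, "ty": 0.002, "tz": 0, "turn": 0}, {"tx": 0.275, "ty": 0.002, "tz": 0, "turn": 0}, {"tx": 0.275, "ty": 0.002, "tz": 0, "turn": 0}])

```text
time_s: 10.82
eef_pos: [0.6821, 0.031, 0.3587]
eef_rot: [-0.0, 0.996, -0.092, -0.002]
wrist_force: [0.1, 0.1, 0.2]
opening: 0.001
```

```bash
python3 - <<'E'
from h import *
plan(.650,.155,.265)
p,d=viewer.camera("scene"); cv2.imwrite("pics/s7.png",cv2.resize(p[90:270,180:420,::-1],(800,600),interpolation=cv2.INTER_CUBIC))
hx=.708
for th in np.linspace(.947,0,13):
    r=.150; print(round(th,3),"contact x",round(hx-r*np.cos(th)+.01*np.sin(th),4),"z",round(.125+r*np.sin(th)+.01*np.cos(th),4))
E
```

```text
t 10.8167 pos [0.6821 0.031  0.3587] chest xy 0.665 0.1548 F [0.11 0.06 0.2 ] open 0.0 q [-0.13  0.36  1.14 -0.    1.65  0.06]
target [0.6674 0.034  0.265 ] inc [-0.0147 -0.0002  0.0937] toolx yaw -10.52 turn options [-2.0000e-02  1.7998e+02]
0.947 contact x 0.6285 z 0.2526
0.868 contact x 0.6187 z 0.2459
0.789 contact x 0.6094 z 0.2385
0.71 contact x 0.6008 z 0.2304
0.631 contact x 0.5928 z 0.2216
0.552 contact x 0.5856 z 0.2122
0.474 contact x 0.5791 z 0.2023
0.395 contact x 0.5734 z 0.1919
0.316 contact x 0.5685 z 0.1811
0.237 contact x 0.5645 z 0.1699
0.158 contact x 0.5614 z 0.1585
0.079 contact x 0.5593 z 0.1468
0.0 contact x 0.558 z 0.135
```

View pics/s7.png

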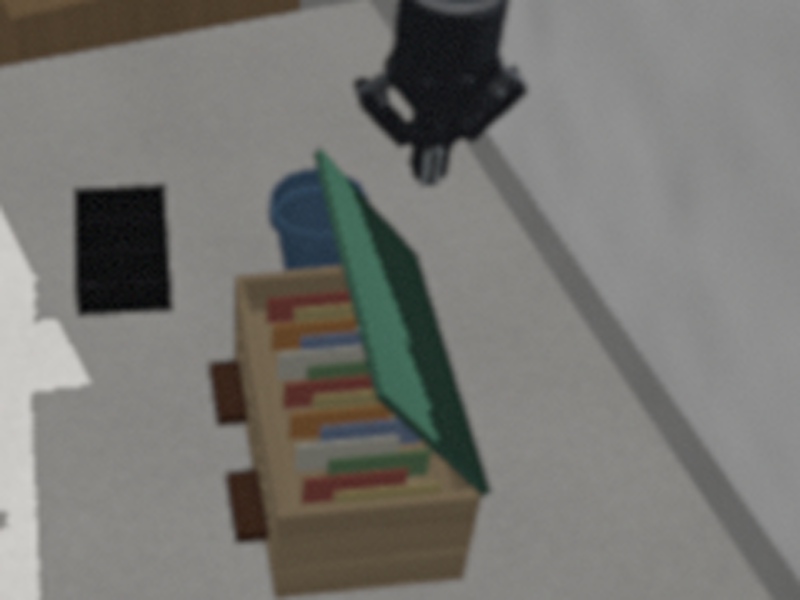

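The picture shows the shut fingertip at (430,175), clear above and behind the lid, whose front edge runs from (320,155) to (380,395).

Emit:
move_arm(increments=[{"tx": -0.002, "ty": 0, "tz": 0.006, "turn": 0}, {"tx": -0.004, "ty": 0, "tz": 0.02, "turn": 0}, {"tx": -0.006, "ty": 0, "tz": 0.038, "turn": 0}, {"tx": -0.008, "ty": 0, "tz": 0.056, "turn": 0}, {"tx": -0.01, "ty": 0, "tz": 0.074, "turn": 0}, {"tx": -0.01, "ty": 0, "tz": 0.088, "turn": 0}, {"tx": -0.01, "ty": 0, "tz": 0.096, "turn": 0}, {"tx": -0.01, "ty": 0, "tz": 0.098, "turn": 0}, {"tx": -0.01, "ty": 0, "tz": 0.098, "turn": 0}])

```text
time_s: 11.62
eef_pos: [0.6714, 0.0331, 0.2631]
eef_rot: [-0.0, 0.996, -0.092, -0.0]
wrist_force: [-0.5, 0.5, 0.4]
opening: 0.002
```

```bash
python3 - <<'E'
from h import *
plan(.643,.155,.2526)
p,d=viewer.camera("scene"); cv2.imwrite("pics/s8.png",cv2.resize(p[90:270,180:420,::-1],(800,600),interpolation=cv2.INTER_CUBIC))
E
```

```text
t 11.6167 pos [0.6714 0.0331 0.2631] chest xy 0.6541 0.1549 F [-0.47  0.52  0.36] open 0.0 q [-0.13  0.37  1.3   0.    1.47  0.06]
target [0.6605 0.0352 0.2526] inc [-0.0111 -0.0001  0.0105] toolx yaw -10.5 turn options [ -0. 180.]
```

View pics/s8.png

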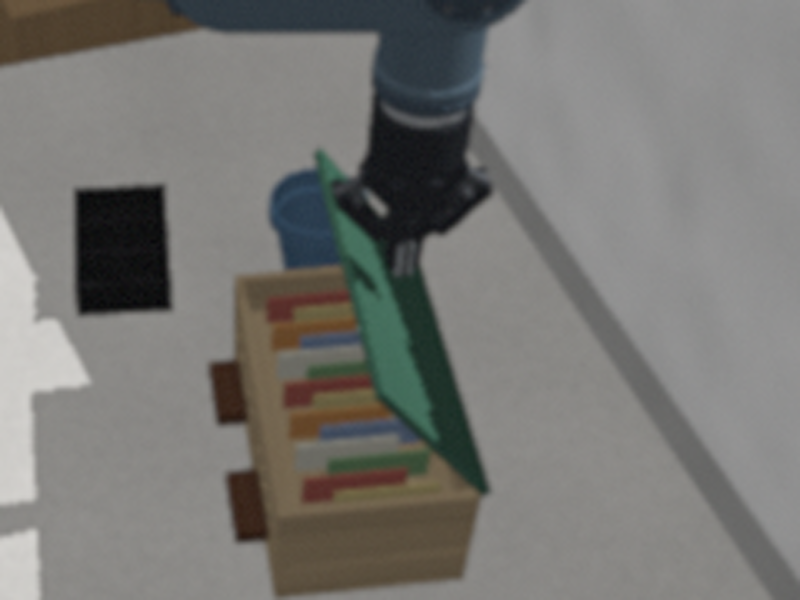

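The fingertip at (405,265) hangs just behind the lid's outer face, and its shadow falls on the lid. Now the arc begins, slowly.

Emit:
move_arm(increments=[{"tx": -0.002, "ty": 0, "tz": 0.002, "turn": 0}, {"tx": -0.005, "ty": 0, "tz": 0.005, "turn": 0}, {"tx": -0.008, "ty": 0, "tz": 0.008, "turn": 0}, {"tx": -0.011, "ty": 0, "tz": 0.0105, "turn": 0}, {"tx": -0.0135, "ty": 0, "tz": 0.012, "turn": 0}, {"tx": -0.016, "ty": 0, "tz": 0.014, "turn": 0}, {"tx": -0.0185, "ty": 0, "tz": 0.0155, "turn": 0}, {"tx": -0.021, "ty": 0, "tz": 0.017, "turn": 0}, {"tx": -0.021, "ty": 0, "tz": 0.017, "turn": 0}])

```text
time_s: 12.42
eef_pos: [0.6512, 0.0368, 0.2462]
eef_rot: [0.0, 0.996, -0.092, 0.0]
wrist_force: [1.9, -0.1, 0.1]
opening: 0.004
```

```bash
python3 - <<'E'
from h import *
plan(.6239,.155,.2385)
p,d=viewer.camera("scene"); cv2.imwrite("pics/s9.png",cv2.resize(p[90:270,180:420,::-1],(800,600),interpolation=cv2.INTER_CUBIC))
E
```

```text
t 12.4167 pos [0.6512 0.0368 0.2462] chest xy 0.6336 0.1548 F [ 1.89 -0.12  0.07] open 0.0 q [-0.13  0.34  1.38 -0.    1.42  0.06]
target [0.6417 0.0387 0.2385] inc [-0.0097 -0.0002  0.0077] toolx yaw -10.51 turn options [-1.0000e-02  1.7999e+02]
```

View pics/s9.png

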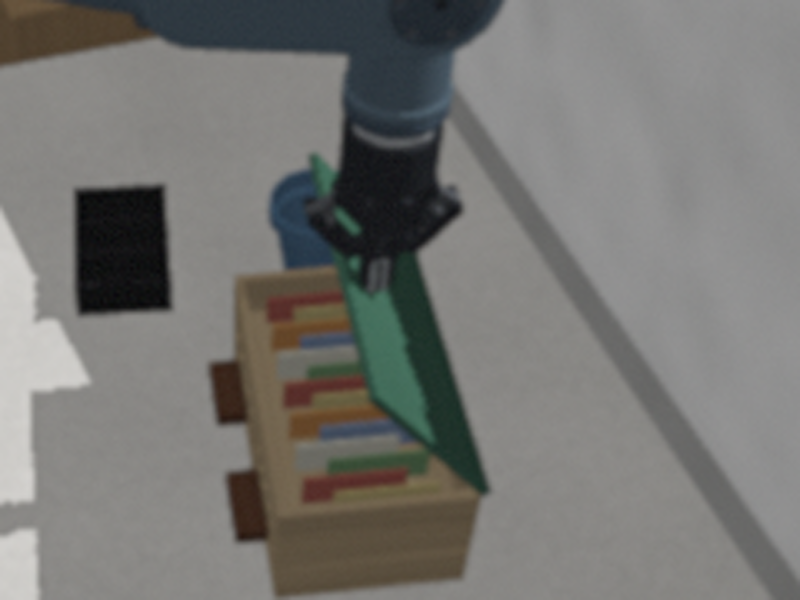

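The fingertip at (375,285) is in contact: about 2 N, and the lid edge has moved slightly to (315,160). I'll continue along the arc.

Emit:
move_arm(increments=[{"tx": -0.0025, "ty": 0, "tz": 0.002, "turn": 0}, {"tx": -0.005, "ty": 0, "tz": 0.004, "turn": 0}, {"tx": -0.0075, "ty": 0, "tz": 0.006, "turn": 0}, {"tx": -0.0097, "ty": 0, "tz": 0.008, "turn": 0}, {"tx": -0.012, "ty": 0, "tz": 0.01, "turn": 0}, {"tx": -0.014, "ty": 0, "tz": 0.012, "turn": 0}, {"tx": -0.016, "ty": 0, "tz": 0.014, "turn": 0}, {"tx": -0.018, "ty": 0, "tz": 0.016, "turn": 0}, {"tx": -0.02, "ty": 0, "tz": 0.018, "turn": 0}, {"tx": -0.022, "ty": 0, "tz": 0.02, "turn": 0}, {"tx": -0.024, "ty": 0, "tz": 0.0225, "turn": 0}, {"tx": -0.026, "ty": 0, "tz": 0.025, "turn": 0}, {"tx": -0.028, "ty": 0, "tz": 0.027, "turn": 0}, {"tx": -0.03, "ty": 0, "tz": 0.0295, "turn": 0}, {"tx": -0.032, "ty": 0, "tz": 0.032, "turn": 0}, {"tx": -0.0335, "ty": 0, "tz": 0.034, "turn": 0}, {"tx": -0.035, "ty": 0, "tz": 0.0365, "turn": 0}, {"tx": -0.037, "ty": 0, "tz": 0.039, "turn": 0}, {"tx": -0.0385, "ty": 0, "tz": 0.0415, "turn": 0}, {"tx": -0.04, "ty": 0, "tz": 0.044, "turn": 0}])

```text
time_s: 14.13
eef_pos: [0.6117, 0.0441, 0.202]
eef_rot: [-0.0, 0.996, -0.092, -0.0]
wrist_force: [0.6, 0.1, 1.5]
opening: -0.001
```

```bash
python3 - <<'E'
from h import *
plan(.5725,.155,.135)
p,d=viewer.camera("scene"); cv2.imwrite("pics/s10.png",cv2.resize(p[90:270,180:420,::-1],(800,600),interpolation=cv2.INTER_CUBIC))
E
```

```text
t 14.1333 pos [0.6117 0.0441 0.202 ] chest xy 0.5934 0.1548 F [0.64 0.08 1.49] open -0.0 q [-0.12  0.29  1.53  0.    1.32  0.06]
target [0.5912 0.0481 0.135 ] inc [-0.0209 -0.0002  0.067 ] toolx yaw -10.51 turn options [-1.0000e-02  1.7999e+02]
```

View pics/s10.png

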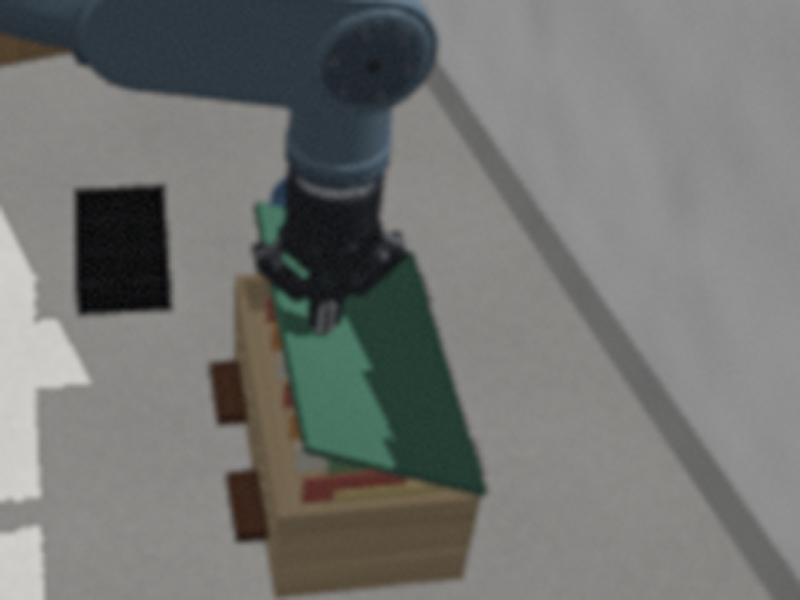

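The lid is now down to about 0.47 rad, with its front edge from (258,205) to (305,450) and the fingertip at (322,320).

Emit:
move_arm(increments=[{"tx": -0.002, "ty": 0, "tz": 0.0027, "turn": 0}, {"tx": -0.003, "ty": 0, "tz": 0.0055, "turn": 0}, {"tx": -0.0045, "ty": 0, "tz": 0.008, "turn": 0}, {"tx": -0.006, "ty": 0, "tz": 0.011, "turn": 0}, {"tx": -0.0075, "ty": 0, "tz": 0.014, "turn": 0}, {"tx": -0.009, "ty": 0, "tz": 0.017, "turn": 0}, {"tx": -0.01, "ty": 0, "tz": 0.02, "turn": 0}, {"tx": -0.0115, "ty": 0, "tz": 0.023, "turn": 0}, {"tx": -0.0125, "ty": 0, "tz": 0.026, "turn": 0}, {"tx": -0.0135, "ty": 0, "tz": 0.029, "turn": 0}, {"tx": -0.0145, "ty": 0, "tz": 0.032, "turn": 0}, {"tx": -0.0155, "ty": 0, "tz": 0.035, "turn": 0}, {"tx": -0.0165, "ty": 0, "tz": 0.038, "turn": 0}, {"tx": -0.017, "ty": 0, "tz": 0.041, "turn": 0}, {"tx": -0.0178, "ty": 0, "tz": 0.044, "turn": 0}, {"tx": -0.0185, "ty": 0, "tz": 0.0465, "turn": 0}, {"tx": -0.019, "ty": 0, "tz": 0.049, "turn": 0}, {"tx": -0.0195, "ty": 0, "tz": 0.0515, "turn": 0}, {"tx": -0.0198, "ty": 0, "tz": 0.0535, "turn": 0}, {"tx": -0.02, "ty": 0, "tz": 0.0555, "turn": 0}])

```text
time_s: 15.85
eef_pos: [0.5921, 0.0478, 0.1465]
eef_rot: [0.0, 0.996, -0.092, -0.0]
wrist_force: [-0.8, -0.1, 1.2]
opening: 0.002
```

```bash
python3 - <<'E'
from h import *
plan(.5725,.155,.135)
E
```

```text
t 15.85 pos [0.5921 0.0478 0.1465] chest xy 0.5735 0.1549 F [-0.76 -0.12  1.22] open 0.0 q [-0.12  0.31  1.63 -0.    1.2   0.06]
target [0.5912 0.0481 0.135 ] inc [-0.001  -0.0001  0.0115] toolx yaw -10.51 turn options [-1.0000e-02  1.7999e+02]
```

Emit:
move_arm(increments=[{"tx": 0, "ty": 0, "tz": 0.001, "turn": 0}, {"tx": 0, "ty": 0, "tz": 0.002, "turn": 0}, {"tx": 0, "ty": 0, "tz": 0.003, "turn": 0}, {"tx": -0.001, "ty": 0, "tz": 0.004, "turn": 0}, {"tx": -0.001, "ty": 0, "tz": 0.005, "turn": 0}, {"tx": -0.001, "ty": 0, "tz": 0.006, "turn": 0}, {"tx": -0.001, "ty": 0, "tz": 0.007, "turn": 0}, {"tx": -0.001, "ty": 0, "tz": 0.008, "turn": 0}, {"tx": -0.001, "ty": 0, "tz": 0.009, "turn": 0}, {"tx": -0.001, "ty": 0, "tz": 0.01, "turn": 0}, {"tx": -0.001, "ty": 0, "tz": 0.0105, "turn": 0}, {"tx": -0.001, "ty": 0, "tz": 0.011, "turn": 0}, {"tx": -0.001, "ty": 0, "tz": 0.0115, "turn": 0}, {"tx": -0.001, "ty": 0, "tz": 0.012, "turn": 0}, {"tx": -0.001, "ty": 0, "tz": 0.012, "turn": 0}])

```text
time_s: 17.1
eef_pos: [0.5911, 0.0479, 0.1351]
eef_rot: [0.0, 0.996, -0.092, -0.0]
wrist_force: [-1.9, -0.1, 4.4]
opening: 0.004
```

Emit:
move_arm(increments=[{"tx": 0, "ty": 0, "tz": 0.0005, "turn": 0}, {"tx": 0, "ty": 0, "tz": 0.001, "turn": 0}, {"tx": 0, "ty": 0, "tz": 0.0015, "turn": 0}, {"tx": 0, "ty": 0, "tz": 0.002, "turn": 0}, {"tx": 0, "ty": 0, "tz": 0.002, "turn": 0}])

```text
time_s: 17.52
eef_pos: [0.5912, 0.0479, 0.1349]
eef_rot: [0.0, 0.996, -0.091, -0.0]
wrist_force: [-8.7, 0.2, 16.9]
opening: -0.001
```

Emit:
move_arm(increments=[{"tx": 0, "ty": 0, "tz": -0.006, "turn": 0}, {"tx": 0, "ty": 0, "tz": -0.02, "turn": 0}, {"tx": 0, "ty": 0, "tz": -0.04, "turn": 0}, {"tx": -0.01, "ty": 0, "tz": -0.065, "turn": 0}, {"tx": -0.03, "ty": 0, "tz": -0.09, "turn": 0}, {"tx": -0.055, "ty": 0, "tz": -0.115, "turn": 0}, {"tx": -0.08, "ty": 0, "tz": -0.135, "turn": 0}, {"tx": -0.105, "ty": 0, "tz": -0.15, "turn": 0}, {"tx": -0.13, "ty": 0, "tz": -0.155, "turn": 0}, {"tx": -0.155, "ty": 0, "tz": -0.16, "turn": 0}, {"tx": -0.175, "ty": 0, "tz": -0.16, "turn": 0}, {"tx": -0.19, "ty": 0, "tz": -0.16, "turn": 0}, {"tx": -0.195, "ty": 0, "tz": -0.16, "turn": 0}, {"tx": -0.195, "ty": 0, "tz": -0.16, "turn": 0}])

```text
time_s: 18.68
eef_pos: [0.3991, 0.0837, 0.2929]
eef_rot: [-0.0, 0.996, -0.091, 0.0]
wrist_force: [0.7, 0.2, 0.3]
opening: 0.003
```

```bash
python3 - <<'E'
from h import *
plan(.5725,.155,.135)
for n in("scene","top"):
    p,d=viewer.camera(n);W=cloud(n,d);cv2.imwrite(f"pics/{n}_end.png",cv2.resize(p[...,::-1],(768,576)))
    hsv=cv2.cvtColor(p,cv2.COLOR_RGB2HSV);H,S,V=[hsv[...,i].astype(int) for i in range(3)]
    m=(H>60)&(H<95)&(S>80)&(W[...,0]>0.5)&(W[...,2]>0.1)&(W[...,2]<.4)
    m=cv2.erode(m.astype(np.uint8),np.ones((5,5)))>0
    P=W[m];P=P[~np.isnan(P[:,0])];c=P.mean(0);u,s,vt=np.linalg.svd(P-c,full_matrices=False);v=vt[2]*np.sign(vt[2][2])
    print(n,"lid n",v.round(4),"tilt along x rad",np.arctan2(v[:2]@EX,v[2]).round(4),"c",c.round(4))
    m=(W[...,2]<0.06)&(W[...,2]>0.046)&(S>90)&(V<110)&(H<20)&(W[...,0]>.4)&(W[...,0]<.7)
    k,l,st,c=cv2.connectedComponentsWithStats(m.astype(np.uint8))
    for i in range(1,k):
        if st[i,4]>40:
            P=W[l==i];x=P[:,:2]@EX;print("pull",np.percentile(x,[5,50,95]).round(4))
    m=(H>95)&(H<120)&(S>110)&(W[...,0]>.55)&(W[...,0]<1)&(W[...,2]<0.12)&(W[...,2]>0.085)&(W[...,1]<.6)
    print("pot",np.nanmin(W[m],0).round(3),np.nanmax(W[m],0).round(3))
    m=(W[...,1]<-.14)&(W[...,1]>-.4)&(W[...,0]>.5)&(W[...,0]<.95)&(W[...,2]>0.09)&(W[...,2]<.115)&(S<60)
    print("jar",np.nanpercentile(W[m],[3,97],axis=0).round(3).tolist())
    m=((V<45)&(W[...,1]>.1)&(W[...,1]<.6)&(W[...,0]>.4)&(W[...,0]<.8)&(W[...,2]>0.015)&(W[...,2]<.08)).astype(np.uint8)
    k,l,st,c=cv2.connectedComponentsWithStats(m)
    for i in range(1,k):
        if st[i,4]>150:
            Q=W[l==i]; r=cv2.minAreaRect((Q[:,:2]*1000).astype(np.float32)); print("tray",np.round(r[0]),np.round(r[1]),r[2])
E
```

```text
t 18.6833 pos [0.3991 0.0837 0.2929] chest xy 0.3772 0.155 F [0.74 0.22 0.26] open 0.0 q [-0.09 -0.27  1.92  0.    1.49  0.1 ]
target [0.5912 0.0481 0.135 ] inc [1.952e-01 1.000e-04 1.581e-01] toolx yaw -10.49 turn options [ 1.0000e-02 -1.7999e+02]
scene lid n [-0.0016  0.0018  1.    ] tilt along x rad -0.0019 c [0.6309 0.0281 0.1358]
pull [0.4407 0.4709 0.496 ]
pull [0.512  0.5237 0.5353]
pull [0.5116 0.5234 0.5355]
pot [0.659 0.245 0.085] [0.755 0.35  0.099]
jar [[0.569, -0.245, 0.094], [0.624, -0.188, 0.11]]
tray [511. 366.] [158.  95.] 76.08647155761719
top lid n [9.e-04 1.e-03 1.e+00] tilt along x rad 0.0007 c [0.6353 0.0466 0.1344]
pull [0.334  0.4088 0.487 ]
pull [0.5067 0.5207 0.5347]
pull [0.5072 0.5202 0.534 ]
pot [0.655 0.252 0.085] [0.756 0.352 0.102]
jar [[0.567, -0.238, 0.095], [0.624, -0.184, 0.111]]
tray [510. 366.] [151.  97.] 76.71797943115234
```

View pics/scene_end.png

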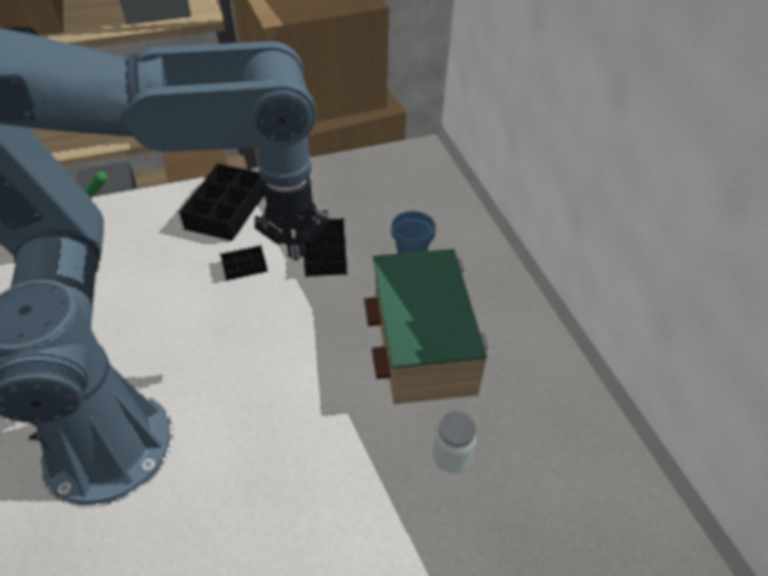

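The lid lies flat on the chest at (430,305) and both pulls, at (372,311) and (382,362), are level. The pot, jar and tray haven't moved, so I'm handing in.

```bash
python3 -c "
from h import *
print(workorder.hand_in())"
```

```text
the job is handed in; nothing more can be done
None
```

The seed chest is closed: both drawers are home and the lid is shut. I handed the job in at about 19 s, with the arm clear of everything. No check failed or disagreed.

- **Drawers:** I pushed the right drawer home first, then the left, with the back of a finger on each pull. Both stopped at the same depth along the chest, and the force rose to about 11 N (right) and 18 N (left). Afterwards both pulls measured within 1 mm of each other, where they should be with the drawers home.
- **Lid:** I eased it down with a shut fingertip along its arc over about 5 s, then pressed lightly to about 17 N. It measures within 0.002 rad of flat in both cameras, with its top at about 135 mm.
- **Other objects:** The blue pot, jam jar and seed tray read the same positions before and after, to within the few millimetres the cameras resolve.

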